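Feed the glass knob to the dispatch chute

ROBOT

A 6-joint arm with a two-finger parallel gripper is mounted at the origin on the work surface. World frame = base frame: x ahead of the robot, y to its left, z up, the work surface at z = 0. Lengths are in m, angles in rad, forces in N, time in s.
With the tool pointing down it reaches from about 0.325 to 0.9 m from the base axis. Payload 6.1 kg.
Tool frame: the origin (TCP) lies midway between the tips of the shut fingers; the grasp point (between the pads) lies 19 mm behind it; x points along the fingers, y is the direction in which the jaws open and shut, and the axes are right-handed (so a half turn about x gives the same grasp; the last joint's range is limited). The gripper opens to 85 mm and grips with 20 to 120 N. Pads are 22 mm wide; open, the fingers measure 114 mm over their backs; the gripper's body (76 mm by 85 mm) begins 54 mm behind the grasp point. The pads swing forward as they close: fully open they stand 13 mm farther back than shut.
Start: joints at [1.061, 0.22, 1.526, -0, 1.395, -0.126], TCP at [0.234, 0.58, 0.231] pointing down, gripper open.
Joint ranges: [-2.98, 2.98], [-0.91, 2.08], [0.09, 2.57], [-1.24, 4.39], [0.2, 2.65], [-2.68, 2.68]. Speed limits (rad/s): [2.57, 2.57, 3.01, 3.14, 3.14, 3.14].

INTERFACE

Orientations are given as [roll, pitch, yaw] about the fixed x, y, z axes, in that order (R = Rz(yaw) Ry(pitch) Rx(roll)).
In Python, from plant import movep, move_l, set_joints, gripper_to, hold, inverse_kinematics, observe, get_image, get_calibration, Unreachable, job_done gives the robot as it stands. Calls block until the motion is done:
- movep(position, orientation): joint-space move of the TCP to a pose.
- move_l(position, feed=0.15, rotation=None, max_force=None): straight line of the TCP; rotation=None keeps the orientation; feed is the mean speed in m/s. With max_force (N) it stops when the force on the tool has changed by that much, and returns True; else False.
- set_joints(angles): joint-space move.
- gripper_to(opening, f_grip=None): finger opening in m; f_grip is the grip in N (None keeps the last); returns when the fingers have stopped.
- hold(seconds).
- inverse_kinematics(position, orientation): joint angles nearest the present ones, or None.
- observe(): the state.
- get_image(name): name is "scene" or "top"; returns (picture, depth): 480x640x3 uint8, red, green, blue; 480x640 float32, m along the optical axis (not along the pixel's ray), 0 where there is no reading.
- get_calibration(name): a dict with "intrinsics" (3x3 intrinsics, pixels), "world_from_camera" (4x4, takes a point from camera to world coordinates). Camera axes: x right, y down, z forward; pixel columns grow to the right and rows downward; lengths in m; the calibration is good to about 2 mm. A picture is of the moment at which its call begins. get_calibration takes no time and is no camera call.
A pose or a line that the arm cannot do raises Unreachable and nothing moves.
- job_done(): hands the job in, once; it reports no verdict.
The state is a dict: "time_s": time; "q": joint angles; "joint_velocities": joint speeds; "joint_torque": joint torques, N m; "eef_pos": TCP position; "tcp_rot": TCP orientation; "ft_force": force on the tool from outside, world axes, zero at the start; "torque": the same for the moment, N m; "opening": finger opening in m.
Only numpy, scipy, OpenCV 4.12 (cv2) and the standard library are available. Lean on these libraries where they do the work, as an engineer would, in place of code of your own. Each camera call takes 0.05 s, during which the arm holds its last target.

TASK

Gently set the glass door knob (not the black one) down on its foot inside the blue slide's tray and let go of it. Then push the slide from behind, along its centre line so that it does not cock and jam between the rails, until it is fully home against the two red stops at the chute, with the knob still standing in the tray.

Things in the scene. Friction and masses are not known exactly. Their poses are not given: they have to be found in the camera images.
- knob_mid (a point): Glass door knob standing loose on the counter left or right of the lane, among a like black knob, red ball, steel infuser. Clear faceted head 50 mm wide (widest 31 to 46 mm up), brass neck 26 mm, brass foot 54 mm wide; 56 mm tall, 0.22 kg, round: grip the glass from any side. Point: on its axis, 38 mm above its underside. z up.
- tray_centre (a point): Centre of the tray floor at the front of the blue loose T-shaped slide (0.35 kg) that lies between the lane's rails; the floor is 6 mm above the bed, 46 mm above the counter. x along the slide toward the chute (push direction), y left, z up. Tray 90 x 90 mm inside, rim 10 mm above its floor.
- push_face (a point): Middle of the flat back face of the slide's crossbar, on the yellow centre stripe, 17 mm above the bed, 114 mm behind the tray centre; axes as tray_centre. Crossbar 170 mm wide (y), 65 long (x), 35 high, 1.5 mm play to each rail. Push within 15 mm of the stripe: slides with 2 to 5 N. Push over about 50 mm beside it: it cocks and jams.
- lane: Fixed lane: steel bed 345 x 215 mm, top 40 mm above the counter, two rails 25 mm high, 173 mm apart. Origin under the bed's centre at counter height; x along the rails to the chute (push direction), y left, z up. Fully home, the crossbar meets two red stops: tray centre at x = +124 mm, push face at x = +10 mm, y = 0. Start: tray centre at x = -30 to +10 mm.
Not all that is in view belongs to the job. What is meant by the part that bears tray_centre is not brown or green, and is the larger of those in its own colour.

How it is judged:
By the outcome, as a careful person would: the job done as asked, in the order asked, and still so for the second after the job is handed in, with the robot touching nothing.
It also fails if it takes over 51 s, if anything falls off the work surface, if the arm or the gripper's body presses on something with over 40 N, if the wrist force passes 120 N, or if a joint passes its speed limit or range.

## Working session

There is one attempt and no reset: what is moved stays moved. The work goes in short steps, each a Python script; the robot and the scene stay as the last script left them, time stands still between calls to the robot, and variables do not carry over. Pictures are saved under pics/ and viewed, and the job is handed in when it is done.

```bash
ls; mkdir -p pics; python3 - <<'E'
from plant import *
import cv2,numpy as np
for n in("scene","top"):
    p,d=get_image(n);cv2.imwrite(f"pics/{n}0.png",p[:,:,::-1]);np.save(f"pics/{n}0.npy",d)
    c=get_calibration(n);print(n,np.round(c["intrinsics"],1).tolist(),np.round(c["world_from_camera"],3).tolist())
s=observe();print(s["time_s"],s["eef_pos"],s["tcp_rot"],s["opening"],s["ft_force"])
E
```

```text
pics
scene [[573.1, 0.0, 321.9], [0.0, 573.1, 244.0], [0.0, 0.0, 1.0]] [[0.537, 0.535, -0.652, 1.133], [0.843, -0.34, 0.416, -0.412], [0.001, -0.774, -0.634, 0.694], [0.0, 0.0, 0.0, 1.0]]
top [[494.2, 0.0, 321.3], [0.0, 494.2, 234.4], [0.0, 0.0, 1.0]] [[0.012, -0.988, 0.156, 0.285], [-1.0, -0.007, 0.028, -0.009], [-0.026, -0.156, -0.987, 1.157], [0.0, 0.0, 0.0, 1.0]]
0.1 [0.23374883 0.57904149 0.23030881] [-1.71052756  1.5689962  -2.09429105] 0.08520470055562601 [ 0.48400274 -0.33777353 -0.60718208]
```

View pics/top0.png

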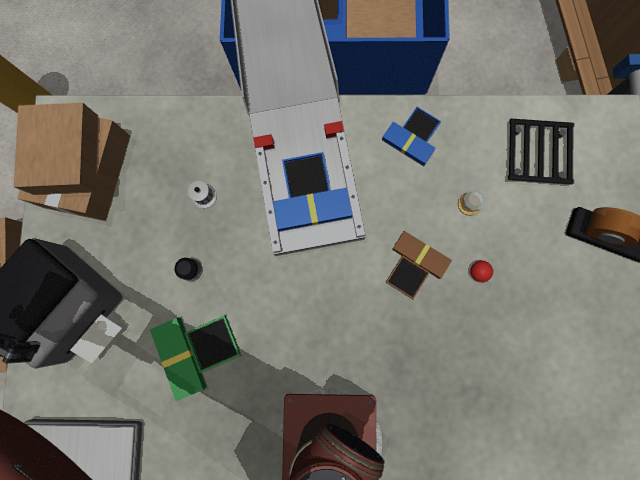

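View pics/scene0.png

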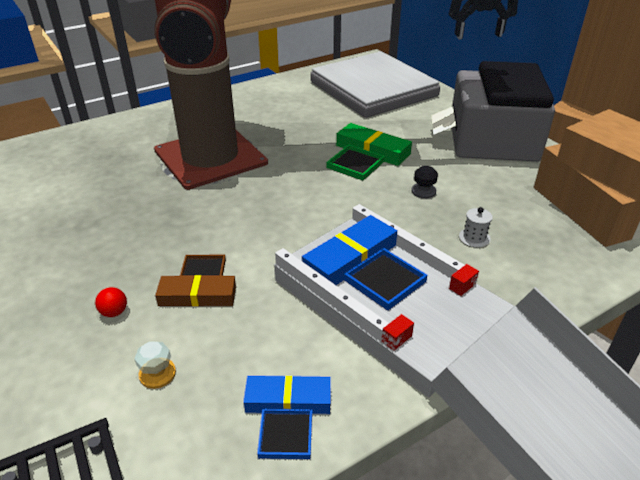

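The top view shows the glass knob with its brass foot at about (470,203). The lane slide's crossbar is at about (313,209) and its tray at about (306,175). The red stops are at (264,141) and (334,129). The small blue T at (412,135) is a decoy. In the scene view the knob is at (153,362).

```bash
cat > h.py <<'E'
import numpy as np,cv2
from plant import *
def cloud(n,d):
    c=get_calibration(n);K=c["intrinsics"];T=np.array(c["world_from_camera"])
    v,u=np.mgrid[0:480,0:640]
    P=np.stack([(u-K[0][2])/K[0][0]*d,(v-K[1][2])/K[1][1]*d,d],-1)
    W=P@T[:3,:3].T+T[:3,3]; W[d<=0]=np.nan
    return W
def atz(n,u,v,z):
    c=get_calibration(n);K=c["intrinsics"];T=np.array(c["world_from_camera"])
    r=T[:3,:3]@np.array([(u-K[0][2])/K[0][0],(v-K[1][2])/K[1][1],1]);o=T[:3,3]
    return o+r*(z-o[2])/r[2]
E
python3 - <<'E'
from h import *
for n,ko in(("top",(440,175,500,235)),("scene",(115,325,195,400))):
    im=cv2.imread(f"pics/{n}0.png");d=np.load(f"pics/{n}0.npy");W=cloud(n,d)
    hsv=cv2.cvtColor(im,cv2.COLOR_BGR2HSV)
    x0,y0,x1,y1=ko
    br=np.zeros((480,640),bool);h=hsv[y0:y1,x0:x1]
    br[y0:y1,x0:x1]=(h[...,0]>12)&(h[...,0]<30)&(h[...,1]>140)
    w=W[br];print(n,"brass",br.sum(),np.nanmean(w,0),np.nanmin(w,0),np.nanmax(w,0))
    kn=np.zeros((480,640),bool);kn[y0:y1,x0:x1]=W[y0:y1,x0:x1,2]>0.028
    w=W[kn];print("  tall",kn.sum(),w.mean(0),w.min(0),w.max(0))
    # blue crossbar
    b=(hsv[...,0]>100)&(hsv[...,0]<125)&(hsv[...,1]>120)
    m=b&(W[...,2]>0.068)&(W[...,2]<0.082)
    k,l,s,c=cv2.connectedComponentsWithStats(m.astype(np.uint8))
    i=1+np.argsort(-s[1:,4])[:3]
    ye=(hsv[...,0]>22)&(hsv[...,0]<35)&(hsv[...,1]>140)&(W[...,2]>0.068)&(W[...,2]<0.082)
    print([ (s[j].tolist()) for j in i], "yellow",ye.sum(),np.nanmean(W[ye],0))
    m=(m|ye)
    box=(230,90,380,270) if n=="top" else (270,190,470,350)
    mm=np.zeros_like(m);mm[box[1]:box[3],box[0]:box[2]]=m[box[1]:box[3],box[0]:box[2]]
    w=W[mm];r=cv2.minAreaRect(w[:,:2].astype(np.float32)*1000);print("  bar",r,w[:,2].mean())
    # rails: z~0.065
    g=(hsv[...,1]<60)&(abs(W[...,2]-0.065)<0.005)
    gg=np.zeros_like(g);gg[box[1]:box[3],box[0]-20:box[2]]=g[box[1]:box[3],box[0]-20:box[2]]
    w=W[gg];print("  rails",len(w),cv2.minAreaRect(w[:,:2].astype(np.float32)*1000))
    red=((hsv[...,0]<8)|(hsv[...,0]>172))&(hsv[...,1]>150)&(W[...,2]>0.06)
    rr=np.zeros_like(g);rr[box[1]:box[3],box[0]:box[2]+20]=red[box[1]:box[3],box[0]:box[2]+20]
    k,l,s,c=cv2.connectedComponentsWithStats(rr.astype(np.uint8))
    for j in range(1,k):
        if s[j,4]>20: w=W[l==j];print("  red",s[j,4],np.nanmean(w,0))
    dark=(hsv[...,2]<70)&(abs(W[...,2]-0.046)<0.006)
    rr=np.zeros_like(g);rr[box[1]:box[3],box[0]:box[2]]=dark[box[1]:box[3],box[0]:box[2]]
    k,l,s,c=cv2.connectedComponentsWithStats(rr.astype(np.uint8));j=1+np.argmax(s[1:,4])
    w=W[l==j];print("  tray",len(w),w[:,2].mean(),cv2.minAreaRect(w[:,:2].astype(np.float32)*1000))
E
```

```text
top brass 34 [ 0.54339187 -0.30832434  0.00757367] [ 0.52372689 -0.34038408  0.00166764] [ 0.5654147  -0.29852316  0.01586503]
  tall 380 [ 0.54022121 -0.3225846   0.05109096] [ 0.51873165 -0.34901011  0.0282082 ] [ 0.5669172  -0.30081395  0.06089412]
[[273, 195, 39, 35, 983], [313, 188, 39, 34, 980]] yellow 4 [0.48396894 0.03464684 0.07230761]
  bar ((515.3267211914062, 42.963775634765625), (66.95246124267578, 169.20091247558594), 11.4092435836792) 0.07482134233915017
  rails 1681 ((628.1970825195312, 68.08490753173828), (392.74822998046875, 221.77951049804688), 10.100314140319824)
  red 194 [ 0.70554535 -0.0031832   0.06958414]
  red 193 [0.67402431 0.15792905 0.06926212]
  tray 1323 0.04627821846987085 ((597.9299926757812, 59.834754943847656), (86.72943878173828, 87.40574645996094), 10.96125602722168)
scene brass 533 [ 0.55592929 -0.33038669  0.00562883] [ 0.52833519 -0.35465862 -0.00390767] [ 0.57117785 -0.30158015  0.03196874]
  tall 907 [ 0.55243774 -0.33060816  0.04652162] [ 0.5248066  -0.35344783  0.0280623 ] [ 0.56953916 -0.30489766  0.05661501]
[[302, 237, 60, 40, 1272], [342, 215, 55, 35, 1008]] yellow 190 [0.51788562 0.04150732 0.07221456]
  bar ((516.040283203125, 39.6275634765625), (68.56934356689453, 173.1708221435547), 10.986964225769043) 0.0719808156075315
  rails 2074 ((569.0074462890625, 50.15270233154297), (269.5996398925781, 212.80404663085938), 11.123018264770508)
  red 340 [0.67691397 0.15278767 0.066232  ]
  red 424 [ 0.70900421 -0.00828405  0.06695519]
  tray 1531 0.043502390597442694 ((591.6093139648438, 59.55295181274414), (83.9623794555664, 81.68058013916016), 10.260993957519531)
```

```bash
python3 - <<'E'
from h import *
a=cv2.imread("pics/top0.png")[175:235,440:500];b=cv2.imread("pics/scene0.png")[322:402,113:193]
cv2.imwrite("pics/crop.png",np.hstack([cv2.resize(a,(400,400),interpolation=0),cv2.resize(b,(400,400),interpolation=0)]))
for n,ko in(("top",(440,175,500,235)),("scene",(115,325,195,400))):
    d=np.load(f"pics/{n}0.npy");W=cloud(n,d)[ko[1]:ko[3],ko[0]:ko[2]].reshape(-1,3)
    for lo,hi in((.003,.02),(.03,.045),(.045,.052),(.052,.065)):
        w=W[(W[:,2]>lo)&(W[:,2]<hi)];print(n,lo,hi,len(w),w.mean(0).round(4),np.percentile(w,[2,98],0).round(3)[:,:2].tolist())
E
```

```text
top 0.003 0.02 411 [ 0.5369 -0.3239  0.005 ] [[0.472, -0.394], [0.611, -0.261]]
top 0.03 0.045 52 [ 0.5338 -0.3144  0.0389] [[0.519, -0.349], [0.564, -0.302]]
top 0.045 0.052 121 [ 0.5396 -0.3217  0.0487] [[0.521, -0.348], [0.565, -0.303]]
top 0.052 0.065 206 [ 0.5422 -0.3252  0.0556] [[0.526, -0.342], [0.559, -0.308]]
scene 0.003 0.02 445 [ 0.5548 -0.3311  0.0062] [[0.536, -0.354], [0.569, -0.305]]
scene 0.03 0.045 296 [ 0.5593 -0.3322  0.0385] [[0.536, -0.353], [0.568, -0.306]]
scene 0.045 0.052 293 [ 0.5527 -0.3302  0.0487] [[0.53, -0.35], [0.565, -0.309]]
scene 0.052 0.065 297 [ 0.5448 -0.3296  0.0536] [[0.529, -0.344], [0.56, -0.314]]
```

View pics/crop.png

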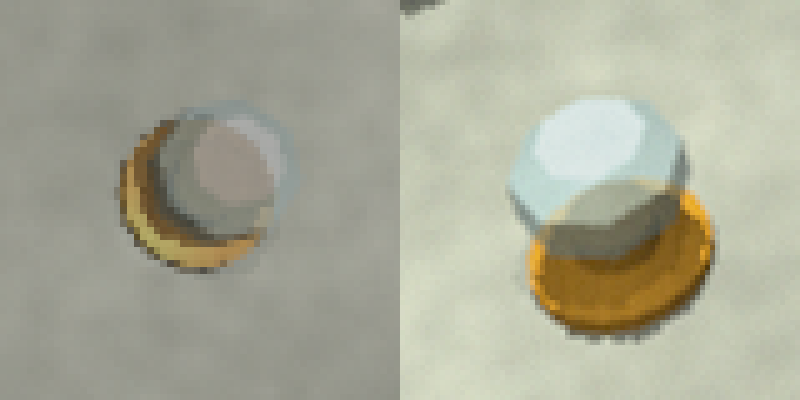

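```bash
python3 - <<'E'
from h import *
for a in [("top",474.5,200.4,.040),("top",475,199,.056),("top",470.5,203.5,.003),("scene",152.6,357.7,.0385),("scene",151,350,.056),("scene",157.2,373.3,.005)]: print(a,atz(*a).round(4))
# yaw test & IK for rough poses
y=np.deg2rad(11.05);c,s=np.cos(y),np.sin(y)
q=observe()["q"];print(q)
def R(e):
    from scipy.spatial.transform import Rotation as Ro
    return Ro.from_euler("xyz",e).as_matrix()
print(R(observe()["tcp_rot"]).round(2))
from scipy.spatial.transform import Rotation as Ro
def down(phi): # jaw dir y at angle phi
    x=np.array([0,0,-1]);yy=np.array([np.cos(phi),np.sin(phi),0]);return Ro.from_matrix(np.stack([x,yy,np.cross(x,yy)],1)).as_euler("xyz")
for nm,p in(("knob",(.543,-.327,.03)),("knobup",(.543,-.327,.2)),("tray",(.596,.059,.1)),("behind",(.44,.03,.1)),("end",(.63,.065,.06))):
    for ph in np.deg2rad([-169,-120,-90,-79,-30,11,60,101,150]):
        r=inverse_kinematics(p,down(ph));
        if r is not None: print(nm,round(np.rad2deg(ph)),np.round(r,2))
E
```

```text
('top', 474.5, 200.4, 0.04) [ 0.5428 -0.3286  0.04  ]
('top', 475, 199, 0.056) [ 0.5423 -0.3253  0.056 ]
('top', 470.5, 203.5, 0.003) [ 0.5437 -0.3295  0.003 ]
('scene', 152.6, 357.7, 0.0385) [ 0.546  -0.329   0.0385]
('scene', 151, 350, 0.056) [ 0.5469 -0.3283  0.056 ]
('scene', 157.2, 373.3, 0.005) [ 0.5482 -0.3291  0.005 ]
[ 1.06089915e+00  2.21147927e-01  1.52749566e+00  2.48608216e-05
  1.39474903e+00 -1.26138065e-01]
[[-0.    0.37  0.93]
 [-0.    0.93 -0.37]
 [-1.   -0.   -0.  ]]
knob -169 [-0.67  0.45  1.64  0.    1.05  2.28]
knob -120 [-0.67  0.45  1.64  0.    1.05  1.43]
knob -90 [-0.67  0.45  1.64  0.    1.05  0.9 ]
knob -79 [-0.67  0.45  1.64  0.    1.05  0.71]
knob -30 [-0.67  0.45  1.64  0.    1.05 -0.14]
knob 11 [-0.67  0.45  1.64  0.    1.05 -0.86]
knob 60 [-0.67  0.45  1.64  0.    1.05 -1.71]
knob 101 [-0.67  0.45  1.64  0.    1.05 -2.43]
knobup -169 [-0.67  0.26  1.53  0.    1.34  2.28]
knobup -120 [-0.67  0.26  1.53  0.    1.34  1.43]
knobup -90 [-0.67  0.26  1.53  0.    1.34  0.9 ]
knobup -79 [-0.67  0.26  1.53  0.    1.34  0.71]
knobup -30 [-0.67  0.26  1.53  0.  
[... 672 characters left out ...]
12  1.27]
behind -30 [-0.11 -0.09  2.11 -0.    1.12  0.41]
behind 11 [-0.11 -0.09  2.11 -0.    1.12 -0.3 ]
behind 60 [-0.11 -0.09  2.11 -0.    1.12 -1.16]
behind 101 [-0.11 -0.09  2.11 -0.    1.12 -1.87]
end -120 [-0.02  0.41  1.63 -0.    1.1   2.07]
end -90 [-0.02  0.41  1.63 -0.    1.1   1.55]
end -79 [-0.02  0.41  1.63 -0.    1.1   1.36]
end -30 [-0.02  0.41  1.63 -0.    1.1   0.5 ]
end 11 [-0.02  0.41  1.63 -0.    1.1  -0.21]
end 60 [-0.02  0.41  1.63 -0.    1.1  -1.07]
end 101 [-0.02  0.41  1.63 -0.    1.1  -1.78]
end 150 [-0.02  0.41  1.63 -0.    1.1  -2.64]<sys>:0: UserWarning: Gimbal lock detected. Setting third angle to zero since it is not possible to uniquely determine all angles.
```

```bash
cat >> h.py <<'E'
import warnings;warnings.filterwarnings("ignore")
from scipy.spatial.transform import Rotation as Ro
def down(phi):
    x=np.array([0,0,-1.]);yy=np.array([np.cos(phi),np.sin(phi),0]);return Ro.from_matrix(np.stack([x,yy,np.cross(x,yy)],1)).as_euler("xyz")
YAW=np.deg2rad(11.05);EX=np.array([np.cos(YAW),np.sin(YAW),0]);EY=np.array([-EX[1],EX[0],0])
PH=YAW-np.pi/2
def st():
    s=observe();print(round(s["time_s"],2),s["eef_pos"].round(4),round(s["opening"],4),np.round(s["ft_force"],2));return s
def pic(n,name):
    p,d=get_image(n);cv2.imwrite(f"pics/{name}.png",p[:,:,::-1]);np.save(f"pics/{name}.npy",d)
E
python3 - <<'E'
from h import *
movep((.545,-.329,.15),down(PH));st()
print(move_l((.545,-.329,.016),feed=.1,max_force=10));st()
gripper_to(0.02,f_grip=40);st()
pic("scene","g1")
E
```

```text
3.46 [ 0.5454 -0.3283  0.1501] 0.0854 [ 0.58  0.21 -0.2 ]
False
4.95 [ 0.5456 -0.3294  0.0169] 0.0853 [-0.11 -0.36 -0.41]
5.38 [ 0.5453 -0.329   0.0168] 0.0485 [-1.72  2.54  5.86]
```

View pics/g1.png

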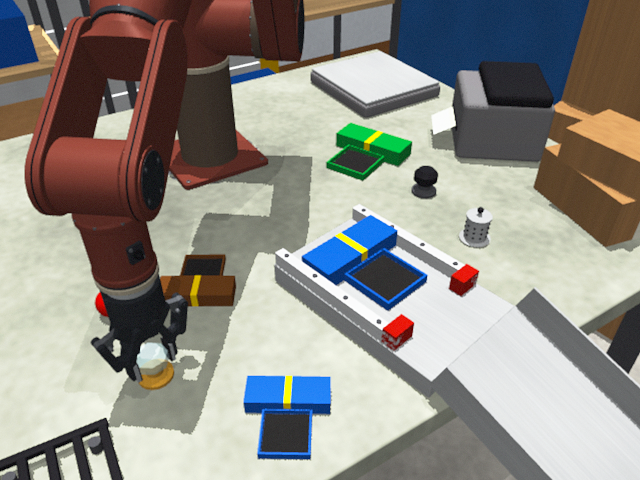

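The knob is gripped at 48.5 mm opening with the fingers around the glass, at scene (152,358). Next I lift it and carry it over the tray.

```bash
python3 - <<'E'
from h import *
move_l((.545,-.329,.2),feed=.15);st()
movep((.596,.059,.16),down(PH));st()
move_l((.596,.059,.085),feed=.08);hold(.2);st()
pic("scene","g2");pic("top","g2t")
E
```

```text
6.81 [ 0.5444 -0.3285  0.1985] 0.0486 [ 0.53 -0.52 -1.63]
8.27 [0.5964 0.0579 0.1602] 0.0483 [ 0.29 -0.2  -2.38]
9.55 [0.5965 0.059  0.0857] 0.0492 [ 0.15  0.14 -1.97]
```

View pics/g2.png

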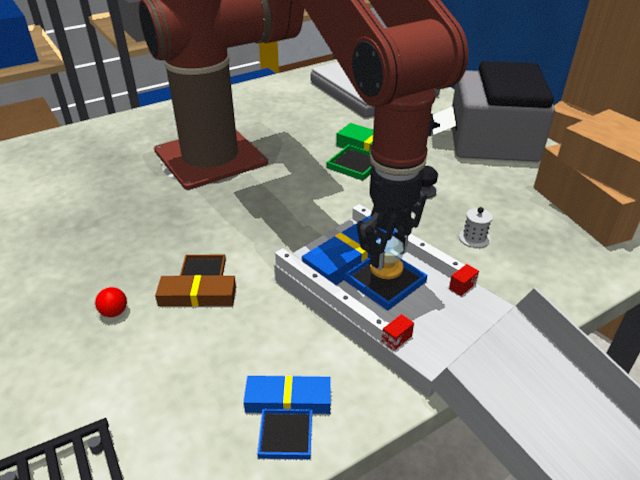

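The knob is held upright above the tray, with its foot at about (387,268). I lower it slowly until it touches.

```bash
python3 - <<'E'
from h import *
move_l((.596,.059,.070),feed=.04)
print(move_l((.596,.059,.0585),feed=.012,max_force=3));s=st()
hold(.2);st()
pic("scene","g3")
E
```

```text
True
10.82 [0.596  0.059  0.0628] 0.0486 [-0.77 -0.67  5.22]
11.02 [0.596  0.059  0.0628] 0.0486 [-0.28 -0.08  5.66]
```

View pics/g3.png

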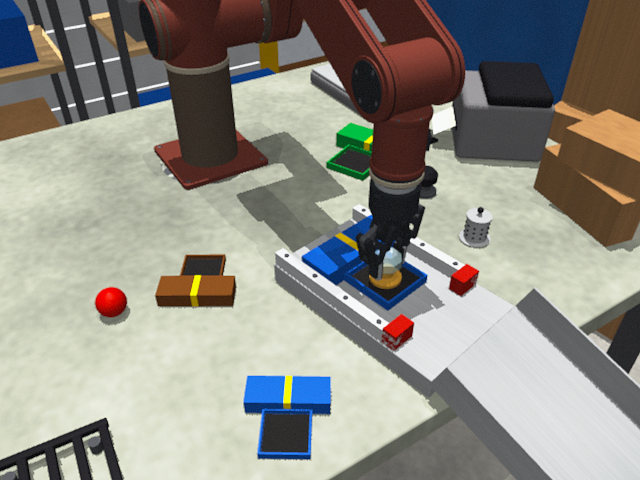

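```bash
python3 - <<'E'
from h import *
gripper_to(0.085);hold(.2);st()
move_l((.596,.059,.17),feed=.08);st()
b=np.array([.596,.059,0])-EX*.160
movep((b[0],b[1],.17),down(PH));gripper_to(0.0);st()
pic("scene","g4");pic("top","g4t")
E
```

```text
11.72 [0.5948 0.059  0.0614] 0.0852 [-0.33 -1.18  0.06]
13.22 [0.5956 0.059  0.1692] 0.0851 [-0.58 -0.56  0.41]
14.68 [0.439  0.0283 0.17  ] -0.0 [-0.54  0.23  0.63]
```

View pics/g4.png

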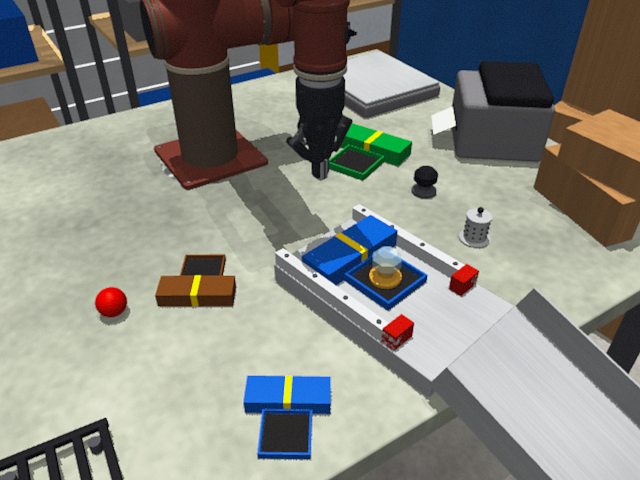

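View pics/g4t.png

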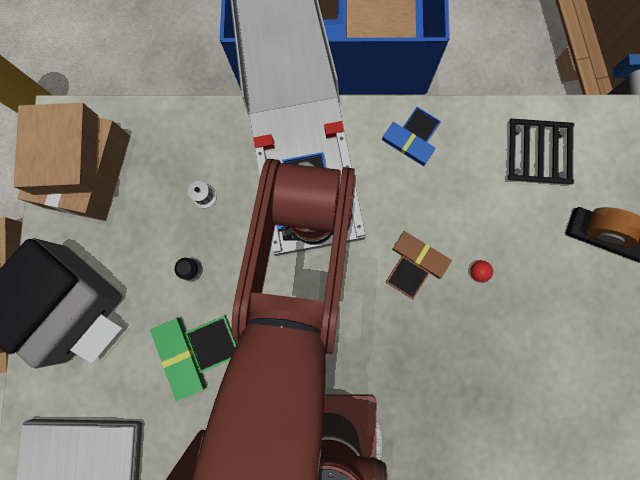

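The knob stands in the middle of the tray at scene (386,272), and the slide has not moved. Now I push along the centre line.

```bash
python3 - <<'E'
from h import *
b=np.array([.596,.059,0])-EX*.160;b[2]=.050
print(move_l(b,feed=.12,max_force=10));st()
print(move_l(b+EX*.06,feed=.02,max_force=1.8));s=st()
rel=s["eef_pos"]-np.array([.6898,.0774,0]);print("along",rel@EX,"lat",rel@EY)
pic("scene","g5")
E
```

```text
False
15.93 [0.4397 0.0283 0.0507] 0.0003 [-0.63 -0.24  0.09]
True
17.65 [0.4729 0.0351 0.0496] 0.0001 [ 0.47 -0.81 -0.14]
along -0.22102043361719292 lat 4.160027247055076e-05
```

View pics/g5.png

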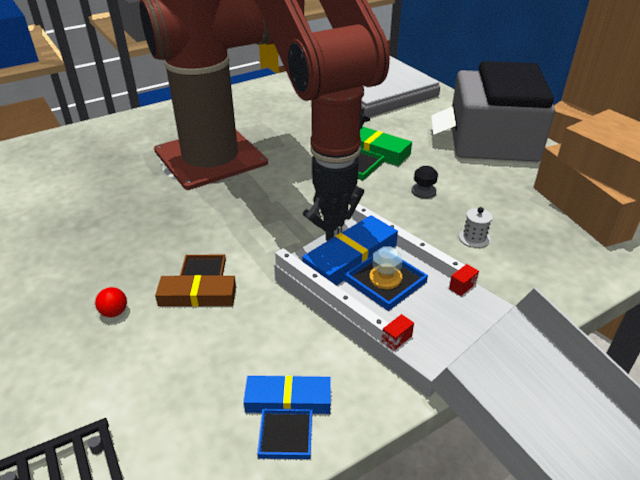

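```bash
python3 - <<'E'
from h import *
c=np.array([.6898,.0774,.050])
print(move_l(c+EX*(-.221+.110),feed=.03,max_force=12));s=st()
rel=s["eef_pos"]-c;print("along",rel@EX,"lat",rel@EY)
pic("scene","g6")
E
```

```text
False
21.54 [0.5808 0.0561 0.05  ] 0.0 [-1.94 -1.06 -1.24]
along -0.1110462032296517 lat -1.9672678976009632e-06
```

View pics/g6.png

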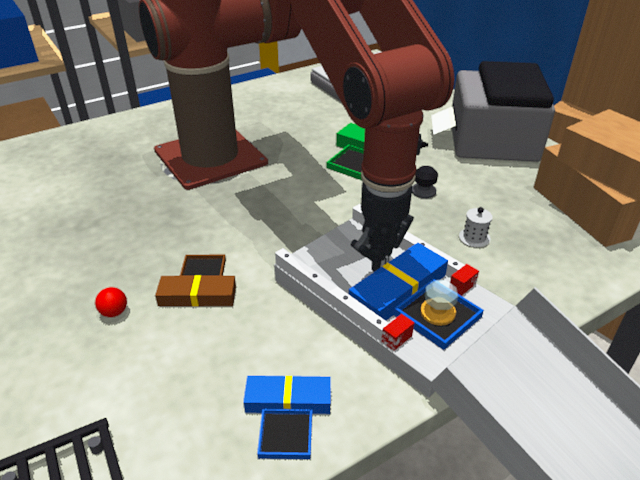

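The slide has moved straight, and the knob is standing at (438,302). About 25 mm is left, so I push slowly to the stops.

```bash
python3 - <<'E'
from h import *
c=np.array([.6898,.0774,.050])
print(move_l(c+EX*(-.221+.150),feed=.015,max_force=12));s=st()
rel=s["eef_pos"]-c;print("along",rel@EX,"lat",rel@EY)
pic("scene","g7")
E
```

```text
True
23.18 [0.6031 0.0605 0.0494] 0.0003 [-0.12 -0.17 -0.06]
along -0.0883834378744336 lat 1.6790521218798743e-05
```

View pics/g7.png

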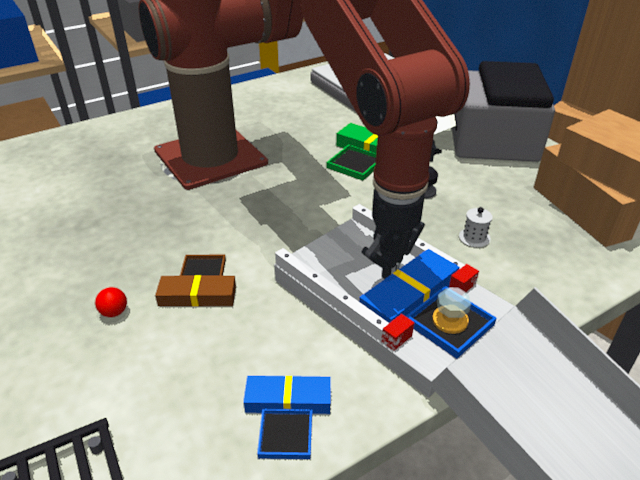

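The slide stopped about where I expected. The force is back to zero, so I press once more to confirm it is seated against the stops.

```bash
python3 - <<'E'
from h import *
c=np.array([.6898,.0774,.050])
for k in range(2):
    p=observe()["eef_pos"];p=c+EX*((p-c)@EX)
    print(move_l(p+EX*.012,feed=.008,max_force=12));s=st()
    rel=s["eef_pos"]-c;print("along",rel@EX)
e=c+EX*((s["eef_pos"]-c)@EX-.03)
move_l(e,feed=.05);move_l([e[0],e[1],.2],feed=.15);movep((.40,.25,.25),down(PH));st()
pic("scene","g8");pic("top","g8t")
E
```

```text
True
23.98 [0.6027 0.0608 0.0478] 0.0002 [-0.72  0.77  0.19]
along -0.08864787001597456
True
24.67 [0.6025 0.061  0.0469] 0.0 [-1.13  0.52 -1.15]
along -0.08882348276319867
27.59 [0.4005 0.2495 0.2497] 0.0002 [-0.68 -0.2  -0.67]
```

View pics/g8.png

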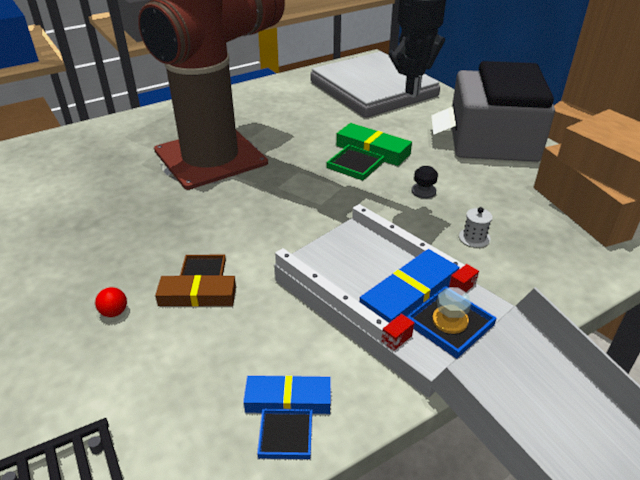

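View pics/g8t.png

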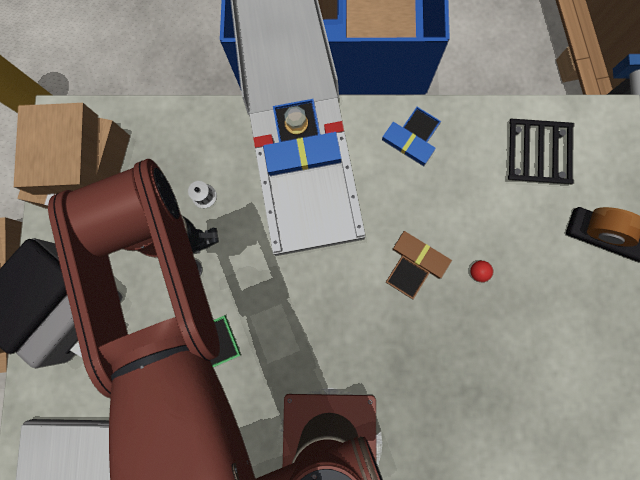

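```bash
python3 - <<'E'
from h import *
a=cv2.imread("pics/g8t.png")[95:180,245:355];b=cv2.imread("pics/g8.png")[240:360,350:510]
cv2.imwrite("pics/crop8.png",np.hstack([cv2.resize(a,(388,300)),cv2.resize(b,(400,300))]))
for n,f,box in(("top","g8t",(240,90,360,185)),("scene","g8",(340,235,510,360))):
    im=cv2.imread(f"pics/{f}.png");W=cloud(n,np.load(f"pics/{f}.npy"));hsv=cv2.cvtColor(im,cv2.COLOR_BGR2HSV)
    B=np.zeros((480,640),bool);B[box[1]:box[3],box[0]:box[2]]=1
    m=B&(hsv[...,0]>100)&(hsv[...,0]<125)&(hsv[...,1]>120)&(abs(W[...,2]-.073)<.008)
    print(n,cv2.minAreaRect(W[m][:,:2].astype(np.float32)*1000))
    w=W[m];rel=w-np.array([.6898,.0774,0])
    L=rel@EX;T=rel@EY
    for lo,hi in((-.08,-.055),(.055,.08)):
        k=(T>lo)&(T<hi);print("  bar front/back",np.percentile(L[k],[2,98]))
    r=B&((hsv[...,0]<8)|(hsv[...,0]>172))&(hsv[...,1]>150)&(W[...,2]>.06)
    rel=W[r]-np.array([.6898,.0774,0]);L=rel@EX;T=rel@EY
    for k in(T<0,T>0): print("  red",np.percentile(L[k],[2,98]))
E
```

```text
top ((645.9254760742188, 68.58809661865234), (67.57518768310547, 168.82672119140625), 11.395959854125977)
  bar front/back [-0.07668978 -0.01330903]
  bar front/back [-0.07701597 -0.01296557]
  red [-0.00950126  0.0124882 ]
  red [-0.01027653  0.01210806]
scene ((647.5421142578125, 64.43173217773438), (67.15780639648438, 173.4947052001953), 11.765716552734375)
  bar front/back [-0.07510259 -0.01200168]
  bar front/back [-0.07569527 -0.01276878]
  red [-0.01117163  0.01361923]
  red [-0.0112748   0.01330673]
```

View pics/crop8.png

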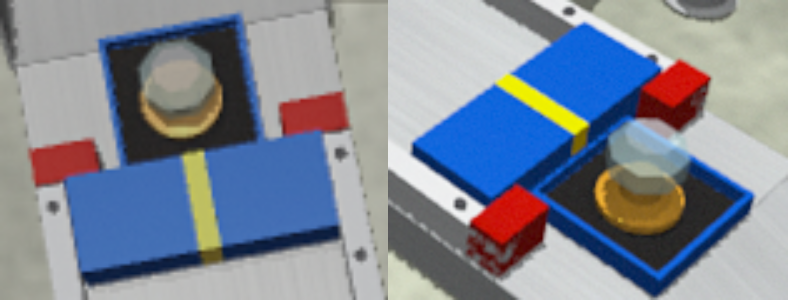

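The bar meets both stops evenly, within about a pixel, and the knob stands upright in the tray. I hand in.

```bash
python3 -c "
from h import *
job_done();st()"
```

```text
the job is handed in; nothing more can be done
the job is handed in; nothing more can be done
```

The glass knob is standing on its foot in the blue slide's tray, and the slide is home against both red stops. I handed the job in at about 27.6 s of the 51 s allowed.

- **Knob:** I gripped the glass at 40 N and lowered it until the foot touched the tray floor, at the height I expected, then let go. The last pictures from both cameras show it upright near the middle of the tray.
- **Push:** I pushed with shut fingers on the lane's centre line, less than 0.1 mm off it by the arm's own readings.
- **Seating:** The push stopped three times on a 12 N limit, at the same place to within 0.5 mm.
- **Stops:** In the last pictures the crossbar's front edge meets both red stops evenly. The measured gap is 1 to 4 mm, about camera accuracy, with less than 1 mm difference between the two sides.
- **Arm:** It was clear of everything when I handed in.

**Disagreements:**
- The two cameras differed by 2 to 8 mm on some raw depth points of the knob and slide. I aimed for the knob using its outline instead, which agreed to within about 5 mm.
- During the two extra presses against the stops the fingertips dropped about 3 mm. They stayed about 7 mm above the bed.

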